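# Load a spring scale with steel collars to the green band

### The job

Make up a gluing weight on the spring scale: take the steel collars one at a time from the low wooden dowel board and thread each down over the upright spindle on the scale's pan until it sits on the pan or on the collar below, stopping once the pointer rests by itself within the green band. Feel your way gently, because the pan must never be pushed down past the red line, and leave the collars you do not need on the board and the other things on the bench where they are.

Things in the scene. Friction and masses are not known exactly. Their poses are not given: they have to be found in the camera images.
- pan_centre (a point): Centre of the top of the scale's round aluminium pan (110 mm across, 6 mm thick); moves with the pan, 170 mm above the bench at joint pan = 0. z up. An upright steel spindle, 19 mm diameter, 2 to 3 mm tip chamfer, tip 50 mm above the pan top, stands with its axis 9 mm off this centre in an unknown horizontal direction that is not measured: find it by feel or by looking.
- scale: Fixed grey scale housing under the pan, 130 x 130 x 90 mm, origin under its centre; its +x face has a white dial face with the green band and red line. On the pan, under the spindle, is a brass turn-plate left at an unknown angle; it turns stiffly (0.06 N m), so the spindle stays put under a light touch.
- pan (a joint): How far the pan has sunk (m, down positive): stop at 0.075. On a spring of 230 N/m (1 N lowers it 4.3 mm), lightly damped; without collars it rests between 0.012 and 0.028. The red pointer shows the same: green band 0.039 to 0.052, red line 0.070. Each collar lowers it by about 0.010 (0.0095 to 0.0105), so two or three are needed.
- board: Low wooden board fixed to the bench, 85 mm (its x) by 260 mm (its y), 15 mm thick, origin at the centre of its underside. Four short dowels 14 mm across stand 12 mm proud of its top along its y axis at -96, -32, 32 and 96 mm, each with a collar over it.
- collar0_mid (a point): Centre (half-way up, in the bore) of steel collar 0: a flat ring lying level, 56 mm outside diameter, 24 mm bore, 15 mm thick, about 0.235 kg (0.22 to 0.25). Starts on the board around dowel 1, counted from the board's -y end; 8 mm gap to its neighbours, so grip it across the board's x direction.
- collar1_mid (a point): Centre (half-way up, in the bore) of steel collar 1: a flat ring lying level, 56 mm outside diameter, 24 mm bore, 15 mm thick, about 0.235 kg (0.22 to 0.25). Starts on the board around dowel 2, counted from the board's -y end; 8 mm gap to its neighbours, so grip it across the board's x direction.
- collar2_mid (a point): Centre (half-way up, in the bore) of steel collar 2: a flat ring lying level, 56 mm outside diameter, 24 mm bore, 15 mm thick, about 0.235 kg (0.22 to 0.25). Starts on the board around dowel 3, counted from the board's -y end; 8 mm gap to its neighbours, so grip it across the board's x direction.
- collar3_mid (a point): Centre (half-way up, in the bore) of steel collar 3: a flat ring lying level, 56 mm outside diameter, 24 mm bore, 15 mm thick, about 0.235 kg (0.22 to 0.25). Starts on the board around dowel 4, counted from the board's -y end; 8 mm gap to its neighbours, so grip it across the board's x direction.
- spokeshave: Stainless steel spokeshave, 250 mm long, 32 mm tall, not part of the job; leave it alone. Origin at the centre of its underside.
- brad_box: Blue plastic brad box, 75 x 120 x 43 mm, not part of the job; leave it alone. Origin at the centre of its underside.
- sanding_block: Olive wood sanding block, 60 x 105 x 26 mm, not part of the job; leave it alone. Origin at the centre of its underside.
- jar: Tall glass jar with a twist lid, 90 mm across, 190 mm tall, not part of the job; leave it alone. Origin at the centre of its underside.
- try_square: Try square lying flat, 160 x 110 mm, 16 mm tall, not part of the job; leave it alone. Origin at the centre of its underside.
- glue_pot: Yellow plastic pot, 60 mm across, 70 mm tall, not part of the job; leave it alone. Origin at the centre of its underside.
Mind the look-alikes: they are no part of the job. Leave any blue or yellow look-alike of the part that bears collar3_mid alone.

How it is judged:
By the outcome, as a careful person would: the job done as asked, in the order asked, and still so for the second after the job is handed in, with the robot touching nothing.
It also fails if it takes over 72 s, if anything falls off the work surface, if the arm or the gripper's body presses on something with over 40 N, if the wrist force passes 120 N, or if a joint passes its speed limit or range.

### The arm

A 6-joint arm with a two-finger parallel gripper is mounted at the origin on the work surface. World frame = base frame: x ahead of the robot, y to its left, z up, the work surface at z = 0. Lengths are in m, angles in rad, forces in N, time in s.
With the tool pointing down it reaches from about 0.3 to 0.775 m from the base axis. Payload 14.6 kg.
Tool frame: the origin (TCP) lies between the finger pads; the fingertips stand 22 mm ahead of it and the grasp point (between the pads) lies 3 mm ahead of it; z points along the fingers, x is the direction in which the jaws open and shut, and the axes are right-handed (so a half turn about z gives the same grasp; the last joint's range is limited). The gripper opens to 94 mm and grips with 3 to 60 N. Pads are 16 mm wide; open, the fingers measure 119 mm over their backs; the gripper's body (75 mm by 177 mm) begins 78 mm behind the grasp point.
Start: joints at [1.238, 0.3, 1.521, -0, 1.321, -0.067], TCP at [0.144, 0.531, 0.227] pointing down, gripper open.
Joint ranges: [-3.03, 3.03], [-0.79, 2.21], [0.23, 2.52], [-1.04, 4.18], [0, 3.07], [-2.55, 2.55]. Speed limits (rad/s): [2.22, 2.22, 2.57, 3.14, 3.14, 3.14].

### API

Orientations are given as a 3x3 rotation matrix whose columns are the frame's x, y, z axes.
In Python, from workcell import manip gives the robot as it stands. The module is installed in compiled form; this text tells all that it offers.
- The arm moves only by the tool send_rows, never from a script. Its argument "motion" is a list that holds one entry, the list of rows, each a list of 7 numbers: the shift along the tool's x, y, z in m, then the turn, a rotation vector about the tool's x, y, z in rad, then the gripper's target within -1 to 1 (fully open at 1, half-way at 0, shut at -1). In form: [[[tx, ty, tz, ax, ay, az, fingers], ...]]. A call has 1 to 5 rows; each row is the pose to reach, as a shift and turn from the pose commanded when the call began, along the tool's axes at that moment; what a row does not reach only later rows make up. A row lasts 1/10 s, in which the tool goes at most 50 mm and 8.59 degrees, less where a joint would pass 70% of its speed; a pose out of reach is approached as far as the arm can. A call with a gripper value outside its range is refused whole. The fingers move at their own pace and stop on an object; "grip_force" is the grip in N (left out, the last holds). Time passes only in rows, so rows that repeat a pose let the fingers close. It gives the time, the measured TCP pose, the force and the opening at its end, in the units of the state.
- manip.observe(): the state, without advancing time (a new reading comes with each control period).
- manip.camera(name): name is "scene" or "top"; returns a dict with "frame" (420x560x3 uint8, blue, green, red), "fov_y" (degrees; the focal length in pixels is half the picture's height over the tangent of half this angle, whatever the lens; pixels are square), "cx", "cy" (the principal point, pixels), "k1" (the pictures are not rectified: a ray, as slopes to the right and down, at radius r is drawn at 1 + k1 r^2 times it, then the intrinsics apply), "origin" and "orientation" of the camera in the world. Camera axes: x right, y up, looking along -z (the intrinsics and any distortion apply to the point x, -y, -z); pixel columns grow to the right and rows downward; lengths in m; the calibration is good to about 2 mm. A picture is of the moment at which its call begins. There is no depth.
- manip.finish_job(): hands the job in, once; it reports no verdict.
The state is a dict: "t": time; "joint_pos": joint angles; "dq": joint speeds; "joint_efforts": joint torques, N m; "ee_pos": TCP position; "tcp_rot": TCP orientation; "ft_force": force on the tool from outside, world axes, zero at the start; "torque": the same for the moment, N m; "width": finger opening in m.
Only numpy, scipy, OpenCV 4.12 (cv2) and the standard library are available. Lean on these libraries where they do the work, as an engineer would, in place of code of your own. Each camera call takes 0.05 s, during which the arm holds its last target. There are 200 camera calls.

## Working session

There is one attempt and no reset: what is moved stays moved. The work goes in short steps, Python scripts to look and compute and a tool call to move; the robot and the scene stay as the last step left them, time stands still between calls to the robot, and variables do not carry over. Pictures are saved under pics/ and viewed, about 8 in all and at most 12, crops included, and the job is handed in when it is done.

Besides the shell and the picture viewer there is one more tool, called after "Call:" by a JSON object that holds its "fn" and its "kwargs", one argument or row to a line. send_rows: Moves the arm, as the interface text tells. Its arguments: {"type":"object","properties":{"motion":{"type":"array"},"grip_force":{"type":"number"}},"required":["motion"]}

```bash
mkdir -p pics; cat > h.py <<'E'
import numpy as np, cv2
from workcell import manip
def shot(name,fn=None):
    c=manip.camera(name)
    if fn: cv2.imwrite('pics/'+fn,c['frame'])
    return c
def K(c):
    f=c['frame'].shape[0]/2/np.tan(np.radians(c['fov_y'])/2)
    return np.array([[f,0,c['cx']],[0,f,c['cy']],[0,0,1]])
def ray(c,u,v):
    p=cv2.undistortPoints(np.array([[[u,v]]],float),K(c),np.array([c['k1'],0,0,0,0.]))[0,0]
    d=np.array(c['orientation'])@np.array([p[0],-p[1],-1]); return np.array(c['origin']),d
def onz(c,u,v,z):
    o,d=ray(c,u,v); return o+d*(z-o[2])/d[2]
def proj(c,P):
    q=np.array(c['orientation']).T@(np.array(P)-c['origin']); x,y=q[0]/-q[2],-q[1]/-q[2]
    s=1+c['k1']*(x*x+y*y); k=K(c); return k[0,0]*x*s+k[0,2],k[0,0]*y*s+k[1,2]
E
python3 - <<'E'
from h import *
for n in('top','scene'):
    c=shot(n,n+'0.png'); print(n,{k:v for k,v in c.items() if k!='frame'})
print(manip.observe())
E
```

```text
top {'fov_y': 52.91683952368926, 'cx': 279.98165698567266, 'cy': 206.08026462958665, 'k1': -0.12405034376811891, 'origin': array([0.47899331, 0.01447521, 1.45478963]), 'orientation': array([[ 0.01358274,  0.99759684, -0.06794148],
       [-0.99972408,  0.01485114,  0.01819885],
       [ 0.01916413,  0.06767554,  0.99752331]])}
scene {'fov_y': 43.07328415875129, 'cx': 293.00040761885964, 'cy': 214.44962744382974, 'k1': 0.0016090901082130593, 'origin': array([ 1.63343684, -0.57282551,  1.00274428]), 'orientation': array([[ 0.48979431, -0.49819542,  0.71547387],
       [ 0.8716676 ,  0.29605462, -0.390573  ],
       [-0.01723766,  0.81495582,  0.57926667]])}
{'t': 0.1, 'joint_pos': array([ 1.23835680e+00,  3.00378650e-01,  1.52153851e+00,  1.98732117e-05,
        1.32073981e+00, -6.65820299e-02]), 'dq': array([-0.00161609, -0.00086112, -0.001697  ,  0.00040118, -0.0016265 ,
       -0.00164474]), 'joint_efforts': array([ 2.78650259e-03, -5.32647836e+01, -3.53275251e+01,  7.09940423e-02,
        2.36491696e-02, -9.60159286e-05]), 'ee_pos': array([0.14441837, 0.53046156, 0.22695505]), 'tcp_rot': array([[ 2.62741298e-01,  9.64866248e-01, -3.65540395e-04],
       [ 9.64865734e-01, -2.62741536e-01, -9.99759820e-04],
       [-1.06067715e-03, -9.00192096e-05, -9.99999433e-01]]), 'ft_force': array([ 0.26646179, -0.11928174, -0.71089333]), 'torque': array([-1.50100236e-02, -2.35429483e-02,  7.65699772e-05]), 'width': 0.09391792533715272}
```

View pics/top0.png

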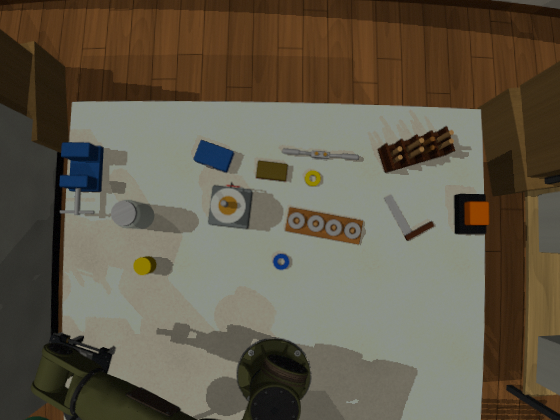

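View pics/scene0.png

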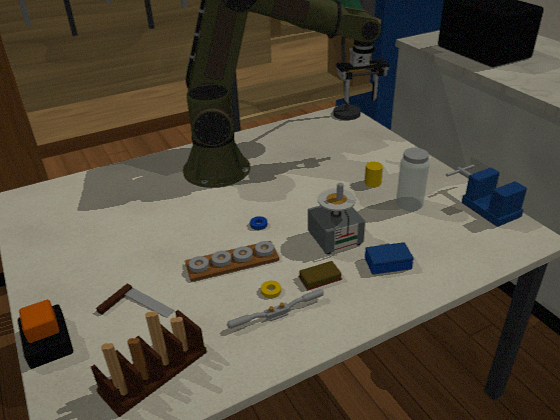

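The top view shows the collars on the board at about (297,220), (316,223), (334,227) and (352,230), and the pan at (228,206) with the spindle near (225,203). The scene view shows the dial near (345,238). The blue and yellow rings are look-alikes. Next I'll enlarge the details.

```bash
python3 - <<'E'
from h import *
t=cv2.imread('pics/top0.png');s=cv2.imread('pics/scene0.png')
def cr(im,x,y,w,h,W,H):return cv2.resize(im[y:y+h,x:x+w],(W,H),interpolation=cv2.INTER_CUBIC)
a=np.hstack([cr(t,200,180,60,60,400,400),cr(s,305,175,65,80,325,400)])
b=cr(t,280,200,90,45,400,200); b2=cr(s,180,235,105,50,325,155); b2=cv2.copyMakeBorder(b2,0,45,0,0,0)
cv2.imwrite('pics/z.png',np.vstack([a,np.hstack([b,b2])]))
E
```

```text
(no output)
```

View pics/z.png

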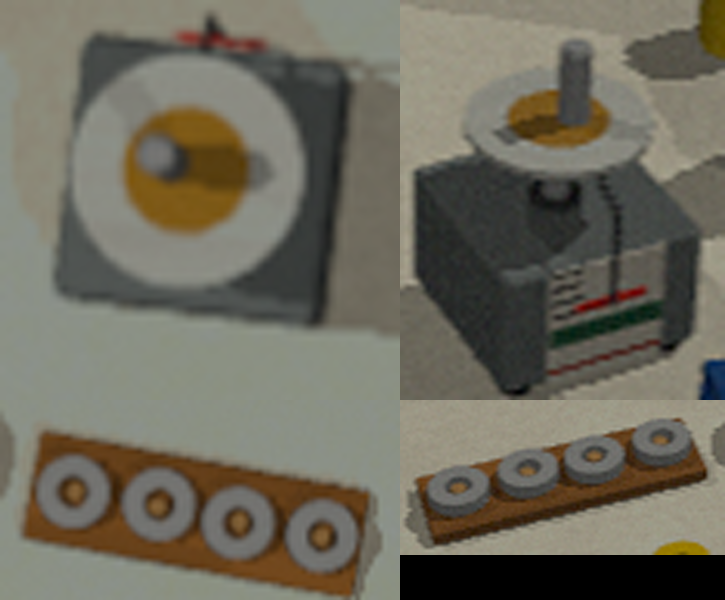

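```bash
cat > m.py <<'E'
from h import *
def tri(c1,p1,c2,p2):
    o1,d1=ray(c1,*p1);o2,d2=ray(c2,*p2)
    s=np.linalg.lstsq(np.stack([d1,-d2],1),o2-o1,rcond=None)[0]
    a,b=o1+s[0]*d1,o2+s[1]*d2; return (a+b)/2,np.linalg.norm(a-b)
def blobs(c,roi,lo=0,smax=70,vmin=90):
    x,y,w,h=roi; k=6
    im=cv2.resize(c['frame'][y:y+h,x:x+w],None,fx=k,fy=k,interpolation=cv2.INTER_CUBIC)
    hsv=cv2.cvtColor(im,cv2.COLOR_BGR2HSV); return im,hsv,lambda p:((np.array(p)+.5)/k-.5+[x,y])
E
python3 - <<'E'
from m import *
T=shot('top');S=shot('scene')
# collars
for c,roi in((T,(282,205,86,42)),(S,(180,235,105,50))):
    im,hsv,f=blobs(c,roi)
    # board hull: orange
    br=cv2.inRange(hsv,(3,110,30),(22,255,255)); 
    cn=max(cv2.findContours(br,0,1)[0],key=cv2.contourArea); hull=cv2.convexHull(cn)
    m=np.zeros(br.shape,np.uint8); cv2.fillPoly(m,[hull],255)
    g=cv2.bitwise_and(m,cv2.inRange(hsv,(0,0,60),(180,95,255))); g=cv2.morphologyEx(g,cv2.MORPH_OPEN,np.ones((5,5)))
    print('board box',[onz(c,*f(p),.015)[:2].round(4) for p in cv2.boxPoints(cv2.minAreaRect(hull))] if c is T else '')
    for q in cv2.findContours(g,0,1)[0]:
        if cv2.contourArea(q)<800: continue
        e=cv2.fitEllipse(cv2.convexHull(q)); p=f(e[0]); print(p.round(2),np.array(e[1]).round(1)/6,onz(c,*p,.030).round(4))
# pan
for c,roi,n in((T,(205,182,48,48),'t'),(S,(312,172,55,42),'s')):
    im,hsv,f=blobs(c,roi)
    w=cv2.inRange(hsv,(0,0,120),(180,60,255)) 
    o=cv2.inRange(hsv,(10,110,40),(30,255,255))
    oc=max(cv2.findContours(o,0,1)[0],key=cv2.contourArea); e=cv2.fitEllipse(cv2.convexHull(oc)); print('plate',f(e[0]).round(2),np.array(e[1]).round(1)/6,e[2])
    cv2.imwrite('pics/w%s.png'%n,np.vstack([im,cv2.cvtColor(w,8)]))
print(tri(T,(223.3,202.8),S,(340.4,184.6)))
a=cv2.imread('pics/wt.png');b=cv2.imread('pics/ws.png');h=max(a.shape[0],b.shape[0])
p=lambda i:cv2.copyMakeBorder(i,0,h-i.shape[0],0,0,0)
cv2.imwrite('pics/w.png',np.hstack([p(a),p(b)]))
E
```

```text
board box [array([ 0.4941, -0.0282]), array([ 0.5762, -0.0423]), array([ 0.5325, -0.2986]), array([ 0.4502, -0.2834])]
[352.07 230.11] [16.63333333 17.16666667] [ 0.4979 -0.2575  0.03  ]
[333.08 227.2 ] [16.71666667 17.1       ] [ 0.507  -0.1925  0.03  ]
[315.36 223.01] [16.8        17.01666667] [ 0.5204 -0.132   0.03  ]
[295.96 220.17] [16.81666667 17.11666667] [ 0.5291 -0.0662  0.03  ]
board box 
[198.41 263.96] [16.38333333 21.43333333] [ 0.5053 -0.2624  0.03  ]
[221.1  258.28] [16.01666667 21.18333333] [ 0.5149 -0.1976  0.03  ]
[242.36 253.78] [16.         20.66666667] [ 0.5274 -0.1371  0.03  ]
[263.48 249.31] [13.43333333 19.45      ] [ 0.5401 -0.0757  0.03  ]
plate [227.44 205.03] [18.61666667 18.83333333] 59.815914154052734
plate [336.24 198.26] [11.4        20.26666667] 91.65278625488281
(array([0.57248683, 0.16192846, 0.19155823]), np.float64(0.00047634693587668745))
```

View pics/w.png

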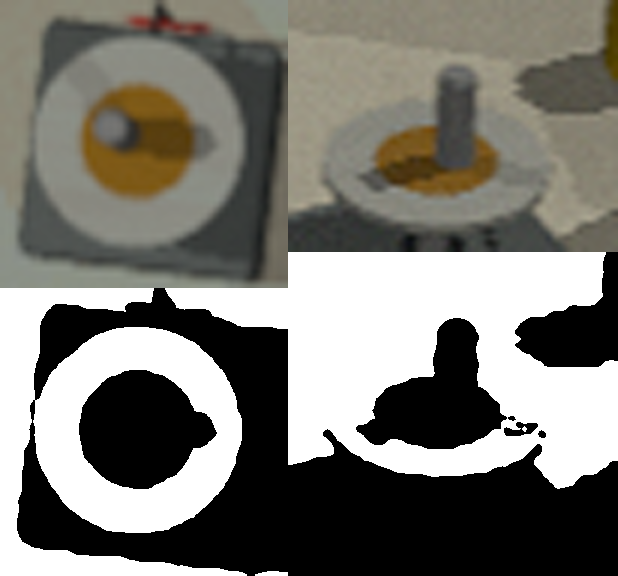

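The collar spacing works out at 192–194 mm over three pitches, against a nominal 192 mm. The spindle tip triangulates to about z = 0.192, so the pan rests near 0.027. Two collars should therefore put it at about 0.047, and I'll check this on the pointer. Next I'll plan the moves.

```bash
cat > plan.py <<'E'
import sys
from h import *
from scipy.spatial.transform import Rotation as R
def down(yaw):
    return np.array([[np.cos(yaw),np.sin(yaw),0],[np.sin(yaw),-np.cos(yaw),0],[0,0,-1.]])
def legs(wps):
    s=manip.observe(); p,r=s['ee_pos'],s['tcp_rot']
    print('t',round(s['t'],2),'tcp',p.round(4),'F',s['ft_force'].round(2),'w',round(s['width'],4))
    for w in wps:
        q=np.array(w[:3]); r2=down(np.radians(w[3]))
        sh=r.T@(q-p); rv=R.from_matrix(r.T@r2).as_rotvec()
        print('to',w,'shift',sh.round(4),'turn',rv.round(4),'rows>=%.1f'%max(np.linalg.norm(sh)/.05,np.linalg.norm(rv)/.149))
        p,r=q,r2
E
python3 - <<'E'
from m import *
from plan import legs
T=shot('top');S=shot('scene')
print('plate',tri(T,(227.44,205.03),S,(336.24,198.26)))
print('tip',tri(T,(223.1,202.75),S,(340.2,184.3)))
for c in [(0.4979,-.2575),(.507,-.1925),(.5204,-.132),(.5291,-.0662)]: print(proj(S,(*c,.03)),proj(S,(*c,.0225)))
im=T['frame'];hsv=cv2.cvtColor(im,cv2.COLOR_BGR2HSV)
# tip disc from the scene ray at assumed z
for z in(.19,.194,.198): print(z,onz(T,223.1,202.75,z)[:2].round(4),onz(S,340.2,184.3,z)[:2].round(4))
legs([(.27,.33,.26,32.6),(.40,.13,.26,-9.5),(.529,-.066,.2,-9.5),(.529,-.066,.07,-9.5),(.529,-.066,.0395,-9.5)])
E
```

```text
plate (array([0.56858059, 0.15327509, 0.14569125]), np.float64(0.0016782075406452928))
tip (array([0.57229359, 0.16196018, 0.19253024]), np.float64(0.0005725317038091889))
(np.float64(199.08830872379488), np.float64(261.9006932731733)) (np.float64(199.40537722116403), np.float64(263.927066692538))
(np.float64(221.68314489367563), np.float64(256.1527364192714)) (np.float64(221.93181394408376), np.float64(258.17033153023175))
(np.float64(242.93513403402187), np.float64(251.86723632404403)) (np.float64(243.12144909600622), np.float64(253.87847070134984))
(np.float64(264.6974642319258), np.float64(246.20232139710762)) (np.float64(264.82069523984745), np.float64(248.20416766308813))
0.19 [0.5726 0.1625] [0.5689 0.164 ]
0.194 [0.5723 0.162 ] [0.5741 0.1603]
0.198 [0.572  0.1616] [0.5794 0.1567]
t 0.3 tcp [0.1445 0.5306 0.2273] F [ 0.53  0.14 -0.03] w 0.0939
to (0.27, 0.33, 0.26, 32.6) shift [-0.1606  0.1738 -0.0327] turn [1.00e-04 3.00e-04 7.36e-01] rows>=4.9
to (0.4, 0.13, 0.26, -9.5) shift [0.0018 0.2385 0.    ] turn [0.     0.     0.7348] rows>=4.9
to (0.529, -0.066, 0.2, -9.5) shift [0.1596 0.172  0.06  ] turn [0. 0. 0.] rows>=4.8
to (0.529, -0.066, 0.07, -9.5) shift [0.   0.   0.13] turn [0. 0. 0.] rows>=2.6
to (0.529, -0.066, 0.0395, -9.5) shift [0.     0.     0.0305] turn [0. 0. 0.] rows>=0.6
```

Call:
{"fn": "send_rows", "kwargs": {
  "motion": [
    [[-0.032,0.035,-0.0065,0,0,0.147,0.7],[-0.064,0.07,-0.013,0,0,0.294,0.7],[-0.096,0.105,-0.02,0,0,0.441,0.7],[-0.128,0.139,-0.026,0,0,0.588,0.7],[-0.1606,0.1738,-0.0327,0,0,0.735,0.7]]
  ]
}}

```text
t: 0.8
ee_pos: [0.2705, 0.3284, 0.2604]
tcp_rot: [[0.845, 0.535, 0.0], [0.535, -0.845, 0.0], [0.0, -0.0, -1.0]]
ft_force: [0.1, 1.3, 0.5]
width: 0.0797
```

Call:
{"fn": "send_rows", "kwargs": {
  "motion": [
    [[0,0.048,0,0,0,0.147,0.7],[0.001,0.096,0,0,0,0.294,0.7],[0.001,0.143,0,0,0,0.441,0.7],[0.002,0.191,0,0,0,0.588,0.7],[0.002,0.2385,0,0,0,0.735,0.7]]
  ]
}}

```text
t: 1.3
ee_pos: [0.4011, 0.1285, 0.2604]
tcp_rot: [[0.985, -0.17, 0.001], [-0.17, -0.985, 0.0], [0.001, -0.0, -1.0]]
ft_force: [0.1, 1.3, 0.3]
width: 0.0798
```

```bash
python3 -c "
from plan import *
legs([(.529,-.066,.2,-9.5),(.529,-.066,.06,-9.5),(.529,-.066,.0395,-9.5)])"
```

```text
t 1.3 tcp [0.4011 0.1285 0.2604] F [0.13 1.29 0.32] w 0.0798
to (0.529, -0.066, 0.2, -9.5) shift [0.1591 0.1699 0.0605] turn [-0.0003 -0.0007 -0.0053] rows>=4.8
to (0.529, -0.066, 0.06, -9.5) shift [0.   0.   0.14] turn [0. 0. 0.] rows>=2.8
to (0.529, -0.066, 0.0395, -9.5) shift [0.     0.     0.0205] turn [0. 0. 0.] rows>=0.4
```

Call:
{"fn": "send_rows", "kwargs": {
  "motion": [
    [[0.032,0.034,0.012,0,0,0,0.7],[0.064,0.068,0.024,0,0,0,0.7],[0.096,0.102,0.036,0,0,0,0.7],[0.128,0.136,0.048,0,0,-0.005,0.7],[0.1591,0.1699,0.0605,0,0,-0.005,0.7]]
  ]
}}

```text
t: 1.8
ee_pos: [0.5302, -0.0653, 0.1992]
tcp_rot: [[0.987, -0.159, 0.0], [-0.159, -0.987, 0.0], [0.0, -0.0, -1.0]]
ft_force: [1.0, 0.7, 0.8]
width: 0.0797
```

Call:
{"fn": "send_rows", "kwargs": {
  "motion": [
    [[0,0,0.035,0,0,0,0.7],[0,0,0.07,0,0,0,0.7],[0,0,0.105,0,0,0,0.7],[0,0,0.13,0,0,0,0.7],[0,0,0.14,0,0,0,0.7]]
  ]
}}

```text
t: 2.3
ee_pos: [0.5283, -0.0632, 0.0573]
tcp_rot: [[0.987, -0.159, -0.003], [-0.159, -0.987, 0.001], [-0.003, -0.0, -1.0]]
ft_force: [0.4, -0.1, 0.6]
width: 0.0802
```

```bash
python3 -c "
from plan import *
a=shot('top')['frame'][185:255,265:375];b=shot('scene')['frame'][195:285,170:290]
cv2.imwrite('pics/a1.png',np.hstack([cv2.resize(a,(400,254),interpolation=2),cv2.resize(b,(339,254),interpolation=2)]))
legs([(.529,-.066,.0395,-9.5)])"
```

```text
t 2.4 tcp [ 0.529  -0.0633  0.0589] F [ 0.08 -0.38  0.03] w 0.0799
to (0.529, -0.066, 0.0395, -9.5) shift [0.0005 0.0027 0.0194] turn [-0.      0.0018  0.0059] rows>=0.4
```

View pics/a1.png

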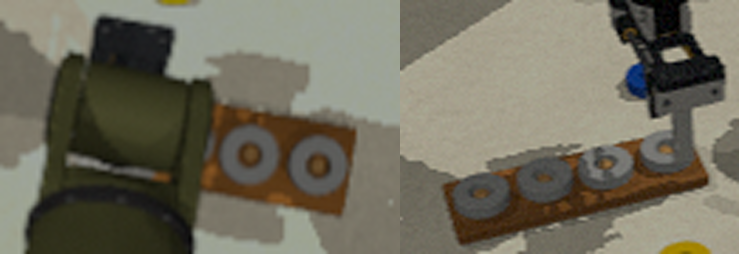

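The right collar lies between the fingers in the scene crop, with the pads outside it on both sides. I'll correct the 2.7 mm y-error, lower and close.

Call:
{"fn": "send_rows", "kwargs": {
  "motion": [
    [[0,0.0027,0.0,0,0,0,0.7],[0,0.0027,0.008,0,0,0,0.7],[0,0.0027,0.014,0,0,0,0.7],[0,0.0027,0.0185,0,0,0,0.7],[0,0.0027,0.0185,0,0,0,0.7]]
  ]
}}

```text
t: 2.9
ee_pos: [0.5287, -0.066, 0.0406]
tcp_rot: [[0.987, -0.159, -0.001], [-0.159, -0.987, 0.0], [-0.001, -0.0, -1.0]]
ft_force: [-0.8, 0.4, 0.8]
width: 0.0799
```

Call:
{"fn": "send_rows", "kwargs": {
  "motion": [
    [[0,0,0,0,0,0,0.3],[0,0,0,0,0,0,0.1],[0,0,0,0,0,0,0.0],[0,0,0,0,0,0,0.0],[0,0,0,0,0,0,0.0]]
  ],
  "grip_force": 25
}}

```text
t: 3.4
ee_pos: [0.5291, -0.0661, 0.0414]
tcp_rot: [[0.987, -0.159, 0.0], [-0.159, -0.987, -0.0], [0.0, 0.0, -1.0]]
ft_force: [0.4, -0.2, 1.2]
width: 0.0561
```

Call:
{"fn": "send_rows", "kwargs": {
  "motion": [
    [[0,0,0,0,0,0,0.0],[0,0,0,0,0,0,0.0],[0,0,0,0,0,0,0.0],[0,0,-0.005,0,0,0,0.0],[0,0,-0.01,0,0,0,0.0]]
  ]
}}

```text
t: 3.9
ee_pos: [0.5286, -0.066, 0.0511]
tcp_rot: [[0.987, -0.159, -0.001], [-0.159, -0.987, 0.0], [-0.001, 0.0, -1.0]]
ft_force: [-0.4, -0.4, -2.6]
width: 0.0559
```

```bash
python3 -c "
from plan import *
legs([(.529,-.066,.15,-9.5),(.572,.162,.26,-9.5)]);print(manip.observe()['torque'])"
```

```text
t 3.9 tcp [ 0.5286 -0.066   0.0511] F [-0.43 -0.38 -2.65] w 0.0559
to (0.529, -0.066, 0.15, -9.5) shift [ 0.0003 -0.     -0.0989] turn [0.     0.0011 0.0058] rows>=2.0
to (0.572, 0.162, 0.26, -9.5) shift [ 0.0048 -0.232  -0.11  ] turn [0. 0. 0.] rows>=5.1
[-0.08318151  0.08599685 -0.03041992]
```

Call:
{"fn": "send_rows", "kwargs": {
  "motion": [
    [[0,0,-0.03,0,0,0,0],[0,0,-0.07,0,0,0,0],[0,0,-0.11,0,0,0,0],[0,0,-0.15,0,0,0,0],[0,0,-0.19,0,0,0,0]]
  ]
}}

```text
t: 4.4
ee_pos: [0.5284, -0.066, 0.2431]
tcp_rot: [[0.987, -0.159, -0.0], [-0.159, -0.987, -0.0], [-0.0, 0.0, -1.0]]
ft_force: [0.0, -0.4, -2.3]
width: 0.0558
```

Call:
{"fn": "send_rows", "kwargs": {
  "motion": [
    [[0.001,-0.045,-0.005,0,0,0,0],[0.002,-0.09,-0.01,0,0,0,0],[0.003,-0.135,-0.015,0,0,0,0],[0.004,-0.18,-0.018,0,0,0,0],[0.005,-0.21,-0.019,0,0,0,0]]
  ]
}}

```text
t: 4.9
ee_pos: [0.5672, 0.1432, 0.2606]
tcp_rot: [[0.987, -0.158, 0.0], [-0.158, -0.987, 0.0], [0.0, -0.0, -1.0]]
ft_force: [1.1, -0.3, -1.9]
width: 0.0561
```

Call:
{"fn": "send_rows", "kwargs": {
  "motion": [
    [[0.001,-0.015,0,0,0,0,0],[0.001,-0.022,0,0,0,0,0],[0.001,-0.022,0,0,0,0,0],[0.001,-0.022,0,0,0,0,0],[0.001,-0.022,0,0,0,0,0]]
  ]
}}

```text
t: 5.4
ee_pos: [0.5719, 0.1609, 0.2603]
tcp_rot: [[0.987, -0.161, 0.0], [-0.161, -0.987, -0.0], [0.0, 0.0, -1.0]]
ft_force: [-0.8, 0.6, -2.1]
width: 0.0558
```

```bash
python3 -c "
from plan import *
a=shot('top')['frame'][170:240,190:270];b=shot('scene','s2.png')['frame'][130:210,295:385]
cv2.imwrite('pics/a2.png',np.hstack([cv2.resize(a,None,fx=4.5,fy=4.5,interpolation=2)[:315],cv2.copyMakeBorder(cv2.resize(b,None,fx=4.5,fy=4.5,interpolation=2),0,0,0,0,0)[:315]]))
legs([(.5723,.162,.26,-9.5)])"
```

```text
t 5.5 tcp [0.5719 0.1612 0.2603] F [ 1.83  0.24 -1.67] w 0.056
to (0.5723, 0.162, 0.26, -9.5) shift [ 0.0003 -0.0009  0.0003] turn [ 0.     -0.0002  0.0047] rows>=0.0
```

View pics/a2.png

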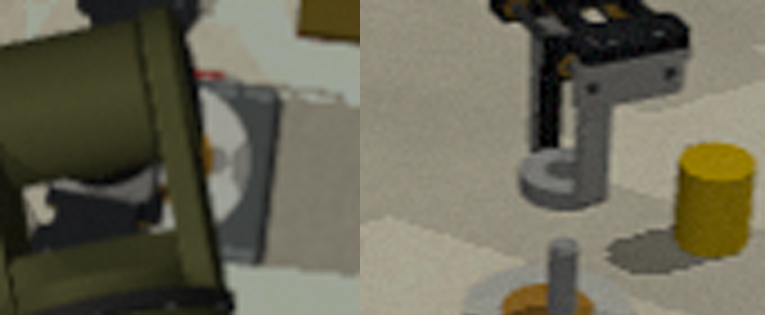

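The collar hangs level in the jaws, directly above the spindle in the scene view: both are centred near u = 340. I'll come down in steps and watch the vertical force.

Call:
{"fn": "send_rows", "kwargs": {
  "motion": [
    [[0.0003,-0.0009,0.008,0,0,0,0],[0.0003,-0.0009,0.018,0,0,0,0],[0.0003,-0.0009,0.026,0,0,0,0],[0.0003,-0.0009,0.032,0,0,0,0],[0.0003,-0.0009,0.034,0,0,0,0]]
  ]
}}

```text
t: 6.0
ee_pos: [0.572, 0.1629, 0.2251]
tcp_rot: [[0.987, -0.159, -0.001], [-0.159, -0.987, -0.0], [-0.001, 0.001, -1.0]]
ft_force: [0.2, 0.1, -2.3]
width: 0.0559
```

Call:
{"fn": "send_rows", "kwargs": {
  "motion": [
    [[0,0,0.003,0,0,0,0],[0,0,0.006,0,0,0,0],[0,0,0.009,0,0,0,0],[0,0,0.012,0,0,0,0],[0,0,0.015,0,0,0,0]]
  ]
}}

```text
t: 6.5
ee_pos: [0.5723, 0.1629, 0.211]
tcp_rot: [[0.987, -0.159, 0.0], [-0.159, -0.987, 0.0], [0.0, -0.0, -1.0]]
ft_force: [-0.1, 0.3, -3.1]
width: 0.0559
```

```bash
python3 -c "
from plan import *
S=shot('scene');cv2.imwrite('pics/s3.png',S['frame'])
print(proj(S,(.5719,.1612,.234)),proj(S,(.5723,.162,.194)))
s=manip.observe();print(s['ee_pos'],s['ft_force'],s['torque'])
b=S['frame'][150:260,290:390]
cv2.imwrite('pics/a3.png',cv2.resize(b,None,fx=5,fy=5,interpolation=2))"
```

```text
(np.float64(340.50248085385346), np.float64(171.7537041567567)) (np.float64(340.3308051016585), np.float64(183.84665914173507))
[0.57213004 0.16284745 0.21038226] [-0.5620215  -0.31856936 -2.9743795 ] [-0.12019774  0.06374093  0.00282551]
```

View pics/a3.png

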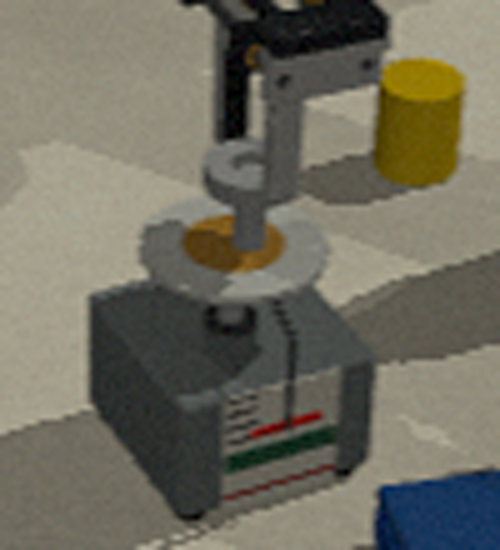

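The collar's underside is about 10 mm below the tip height, no push shows on the force, and the pan hasn't moved, so the collar is threaded.

Call:
{"fn": "send_rows", "kwargs": {
  "motion": [
    [[0,0,0.006,0,0,0,0],[0,0,0.012,0,0,0,0],[0,0,0.018,0,0,0,0],[0,0,0.024,0,0,0,0],[0,0,0.029,0,0,0,0]]
  ]
}}

```text
t: 7.05
ee_pos: [0.5722, 0.1629, 0.1814]
tcp_rot: [[0.987, -0.159, -0.0], [-0.159, -0.987, -0.0], [-0.0, 0.0, -1.0]]
ft_force: [-0.5, -0.9, -1.9]
width: 0.0559
```

Call:
{"fn": "send_rows", "kwargs": {
  "motion": [
    [[0,0,0.002,0,0,0,0],[0,0,0.005,0,0,0,0],[0,0,0.007,0,0,0,0],[0,0,0.009,0,0,0,0],[0,0,0.011,0,0,0,0]]
  ]
}}

```text
t: 7.55
ee_pos: [0.5724, 0.1629, 0.1711]
tcp_rot: [[0.987, -0.159, 0.0], [-0.159, -0.987, 0.0], [0.0, -0.0, -1.0]]
ft_force: [0.6, 0.6, -1.8]
width: 0.0557
```

Call:
{"fn": "send_rows", "kwargs": {
  "motion": [
    [[0,0,0.0,0,0,0,0],[0,0,0.0,0,0,0,0]]
  ]
}}

```text
t: 7.75
ee_pos: [0.5723, 0.1629, 0.1712]
tcp_rot: [[0.987, -0.159, 0.0], [-0.159, -0.987, 0.0], [0.0, -0.0, -1.0]]
ft_force: [-0.2, -0.0, -3.2]
width: 0.0559
```

Call:
{"fn": "send_rows", "kwargs": {
  "motion": [
    [[0,0,0.002,0,0,0,0],[0,0,0.004,0,0,0,0],[0,0,0.006,0,0,0,0],[0,0,0.008,0,0,0,0],[0,0,0.008,0,0,0,0]]
  ]
}}

```text
t: 8.25
ee_pos: [0.5723, 0.1629, 0.1629]
tcp_rot: [[0.987, -0.159, -0.0], [-0.159, -0.987, -0.0], [-0.0, 0.0, -1.0]]
ft_force: [1.0, 0.5, -0.1]
width: 0.0561
```

```bash
python3 -c "
from plan import *
z=[]
for i in range(3):
  S=shot('scene');z.append(manip.observe()['ft_force'][2])
print(manip.observe()['ee_pos'],z)
cv2.imwrite('pics/s4.png',S['frame'])
b=S['frame'][165:260,290:390]; a=cv2.imread('pics/s3.png')[165:260,290:390]
cv2.imwrite('pics/a4.png',cv2.resize(np.hstack([a,b]),None,fx=4,fy=4,interpolation=2))"
```

```text
[0.57229003 0.1628783  0.16321949] [np.float64(-0.06811046220815214), np.float64(-0.3537899185283493), np.float64(0.3297989300124603)]
```

View pics/a4.png

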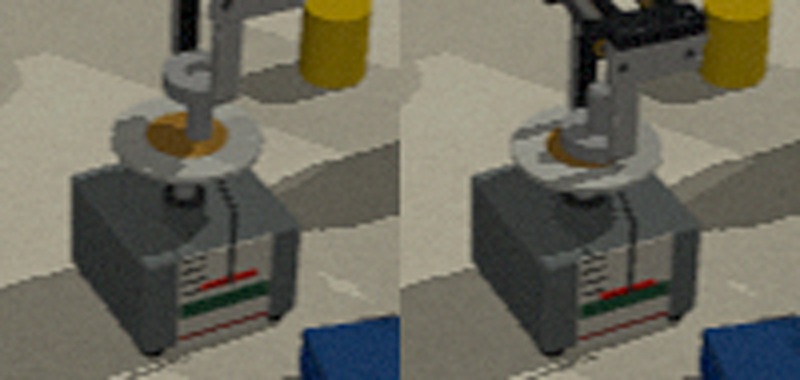

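The weight is carried (Fz ≈ 0), and the pointer sits just above the green band as expected. I'll release, rise, and fetch the second collar.

Call:
{"fn": "send_rows", "kwargs": {
  "motion": [
    [[0,0,0,0,0,0,0.3],[0,0,0,0,0,0,0.5],[0,0,0,0,0,0,0.7],[0,0,0,0,0,0,0.7],[0,0,0,0,0,0,0.7]]
  ]
}}

```text
t: 8.9
ee_pos: [0.5723, 0.1629, 0.1632]
tcp_rot: [[0.987, -0.159, 0.0], [-0.159, -0.987, 0.0], [0.0, -0.0, -1.0]]
ft_force: [-0.2, 0.2, 0.1]
width: 0.0799
```

Call:
{"fn": "send_rows", "kwargs": {
  "motion": [
    [[0,0,-0.01,0,0,0,0.7],[0,0,-0.03,0,0,0,0.7],[0,0,-0.055,0,0,0,0.7],[0,0,-0.08,0,0,0,0.7],[0,0,-0.1,0,0,0,0.7]]
  ]
}}

```text
t: 9.4
ee_pos: [0.5724, 0.1629, 0.2656]
tcp_rot: [[0.987, -0.159, 0.002], [-0.159, -0.987, 0.0], [0.002, -0.001, -1.0]]
ft_force: [-0.3, -0.4, 0.1]
width: 0.0801
```

```bash
python3 -c "
from plan import *
legs([(.545,.01,.26,-9.5),(.5204,-.132,.22,-9.5),(.5204,-.132,.065,-9.5),(.5204,-.132,.0405,-9.5)])"
```

```text
t 9.4 tcp [0.5724 0.1629 0.2656] F [-0.32 -0.44  0.15] w 0.0801
to (0.545, 0.01, 0.26, -9.5) shift [-0.0027  0.1553  0.0055] turn [-0.0007 -0.0017  0.0058] rows>=3.1
to (0.5204, -0.132, 0.22, -9.5) shift [-0.0008  0.1441  0.04  ] turn [0. 0. 0.] rows>=3.0
to (0.5204, -0.132, 0.065, -9.5) shift [0.    0.    0.155] turn [0. 0. 0.] rows>=3.1
to (0.5204, -0.132, 0.0405, -9.5) shift [0.     0.     0.0245] turn [0. 0. 0.] rows>=0.5
```

Call:
{"fn": "send_rows", "kwargs": {
  "motion": [
    [[0,0.04,0,0,0,0.005,0.7],[-0.001,0.08,0.002,0,0,0.005,0.7],[-0.002,0.12,0.004,0,0,0.005,0.7],[-0.0027,0.155,0.0055,0,0,0.005,0.7],[-0.0027,0.155,0.0055,0,0,0.005,0.7]]
  ]
}}

```text
t: 9.9
ee_pos: [0.5444, 0.0071, 0.2585]
tcp_rot: [[0.986, -0.168, 0.001], [-0.168, -0.986, -0.001], [0.001, 0.0, -1.0]]
ft_force: [0.6, 1.0, 0.2]
width: 0.0796
```

Call:
{"fn": "send_rows", "kwargs": {
  "motion": [
    [[0,0.04,0.01,0,0,0,0.7],[0,0.08,0.02,0,0,0,0.7],[-0.001,0.12,0.03,0,0,0,0.7],[-0.001,0.144,0.04,0,0,0,0.7],[-0.001,0.144,0.04,0,0,0,0.7]]
  ]
}}

```text
t: 10.4
ee_pos: [0.5197, -0.1334, 0.217]
tcp_rot: [[0.986, -0.167, -0.001], [-0.167, -0.986, 0.0], [-0.001, -0.0, -1.0]]
ft_force: [-0.1, -0.7, -0.6]
width: 0.0797
```

```bash
python3 -c "
from plan import *
T=shot('top','t5.png');S=shot('scene','s5.png')
a=T['frame'][175:235,195:265];b=S['frame'][170:260,290:380]
cv2.imwrite('pics/a5.png',np.hstack([cv2.resize(a,(420,360),interpolation=2),cv2.resize(b,(360,360),interpolation=2)]))
legs([(.5204,-.132,.065,-9.5),(.5204,-.132,.0405,-9.5)])"
```

```text
t 10.5 tcp [ 0.5206 -0.1312  0.2182] F [-0.07  1.29  0.25] w 0.0797
to (0.5204, -0.132, 0.065, -9.5) shift [-1.000e-04  8.000e-04  1.532e-01] turn [-0.0002 -0.0004  0.0002] rows>=3.1
to (0.5204, -0.132, 0.0405, -9.5) shift [0.     0.     0.0245] turn [0. 0. 0.] rows>=0.5
```

View pics/a5.png

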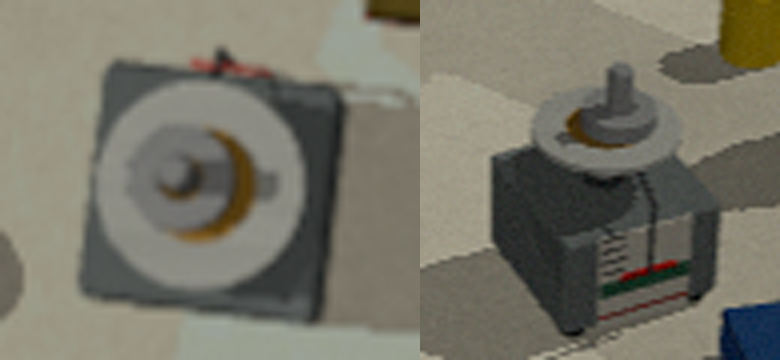

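The first collar is seated on the pan with the spindle through it, and the pointer is at the green band's top edge. I'll measure the pointer and re-triangulate the tip.

```bash
python3 - <<'E'
from m import *
T=shot('top');S=shot('scene')
for n in('scene0','s3','s4','s5'):
    im=cv2.imread(f'pics/{n}.png').astype(float)
    b,g,r=im[...,0],im[...,1],im[...,2]
    out=[]
    for u in range(347,352):
        col=slice(222,252); R=np.clip((r-np.maximum(g,b))[col,u],0,None); G=np.clip((g-r)[col,u]-5,0,None); v=np.arange(222,252)
        R1=R*(v<240)*(R>25); R2=R*(v>=240)
        out.append([u,(R1@v)/R1.sum(),*( [v[G>8].min(),v[G>8].max()] if (G>8).any() else [0,0]),(R2@v)/max(R2.sum(),1)])
    print(n,np.round(out,1).tolist())
im=cv2.imread('pics/s5.png')[224:250,349];print(im.tolist())
for p,q in(((224.2,202.9),(339.6,187.3)),((224.2,202.9),(339.9,187.3))): print(tri(T,p,S,q))
E
```

```text
scene0 [[347.0, 234.0, 238.0, 240.0, 246.1], [348.0, 233.5, 237.0, 240.0, 246.0], [349.0, 233.6, 238.0, 239.0, 245.5], [350.0, 233.4, 237.0, 239.0, 245.5], [351.0, 233.3, 237.0, 239.0, 245.6]]
s3 [[347.0, 234.0, 238.0, 240.0, 245.9], [348.0, 233.9, 238.0, 240.0, 246.0], [349.0, 233.6, 237.0, 240.0, 245.7], [350.0, 233.4, 237.0, 239.0, 246.1], [351.0, 233.3, 237.0, 239.0, 245.5]]
s4 [[347.0, 236.0, 239.0, 240.0, 246.1], [348.0, 236.2, 238.0, 240.0, 246.1], [349.0, 235.8, 238.0, 240.0, 245.6], [350.0, 235.6, 238.0, 239.0, 245.7], [351.0, 235.5, 237.0, 239.0, 245.5]]
s5 [[347.0, 236.0, 239.0, 240.0, 246.1], [348.0, 236.4, 238.0, 240.0, 245.8], [349.0, 236.4, 238.0, 239.0, 245.4], [350.0, 235.8, 238.0, 239.0, 245.8], [351.0, 235.6, 238.0, 239.0, 245.6]]
[[62, 63, 62], [83, 90, 89], [93, 102, 106], [80, 86, 94], [80, 89, 92], [79, 89, 94], [81, 91, 92], [84, 95, 98], [86, 97, 99], [87, 99, 99], [91, 100, 100], [93, 104, 102], [13, 20, 130], [12, 16, 80], [28, 45, 17], [33, 43, 22], [46, 57, 45], [90, 100, 104], [82, 92, 95], [83, 94, 97], [84, 95, 98], [29, 35, 72], [88, 98, 98], [79, 89, 93], [77, 84, 88], [77, 89, 93]]
(array([0.57265766, 0.15984997, 0.1832764 ]), np.float64(0.0002366521807903121))
(array([0.57287474, 0.16022871, 0.18320868]), np.float64(0.0006102265115198087))
```

The pointer reads about 0.0285 before and 0.038 now. The specification's maximum here is 0.0385, so it is still short of green and one more collar should give about 0.048. The spindle tip is now at about (0.5727, 0.160, 0.183). I'll pick the second collar.

Call:
{"fn": "send_rows", "kwargs": {
  "motion": [
    [[0,0.0008,0.035,0,0,0,0.7],[0,0.0008,0.07,0,0,0,0.7],[0,0.0008,0.105,0,0,0,0.7],[0,0.0008,0.135,0,0,0,0.7],[0,0.0008,0.148,0,0,0,0.7]]
  ]
}}

```text
t: 11.1
ee_pos: [0.5197, -0.131, 0.0677]
tcp_rot: [[0.987, -0.163, -0.003], [-0.163, -0.987, 0.001], [-0.003, -0.0, -1.0]]
ft_force: [0.8, 0.4, -0.4]
width: 0.0801
```

Call:
{"fn": "send_rows", "kwargs": {
  "motion": [
    [[0,0.0,0.006,0,0,0,0.7],[0,0.0,0.006,0,0,0,0.7]]
  ]
}}

```text
t: 11.3
ee_pos: [0.5206, -0.1321, 0.0642]
tcp_rot: [[0.987, -0.164, 0.0], [-0.164, -0.987, -0.0], [0.001, 0.0, -1.0]]
ft_force: [-0.2, -0.2, 0.5]
width: 0.0796
```

```bash
python3 -c "
from plan import *
legs([(.5204,-.132,.0405,-9.5)])"
```

```text
t 11.3 tcp [ 0.5206 -0.1321  0.0642] F [-0.16 -0.21  0.5 ] w 0.0796
to (0.5204, -0.132, 0.0405, -9.5) shift [-0.0003 -0.      0.0237] turn [ 0.0001 -0.0005  0.0015] rows>=0.5
```

Call:
{"fn": "send_rows", "kwargs": {
  "motion": [
    [[0,0,0.006,0,0,0,0.7],[0,0,0.012,0,0,0,0.7],[0,0,0.018,0,0,0,0.7],[0,0,0.0235,0,0,0,0.7],[0,0,0.0235,0,0,0,0.7]]
  ]
}}

```text
t: 11.8
ee_pos: [0.5198, -0.1323, 0.0394]
tcp_rot: [[0.986, -0.164, -0.001], [-0.164, -0.986, 0.0], [-0.001, -0.0, -1.0]]
ft_force: [-1.1, -0.4, 0.1]
width: 0.0797
```

Call:
{"fn": "send_rows", "kwargs": {
  "motion": [
    [[0,0,0,0,0,0,0.3],[0,0,0,0,0,0,0.1],[0,0,0,0,0,0,0.0],[0,0,0,0,0,0,0.0],[0,0,0,0,0,0,0.0]]
  ],
  "grip_force": 25
}}

```text
t: 12.3
ee_pos: [0.5203, -0.1324, 0.0404]
tcp_rot: [[0.986, -0.164, 0.0], [-0.164, -0.986, -0.0], [0.0, 0.0, -1.0]]
ft_force: [0.5, -0.3, 2.2]
width: 0.0558
```

Call:
{"fn": "send_rows", "kwargs": {
  "motion": [
    [[0,0,0,0,0,0,0.0],[0,0,0,0,0,0,0.0],[0,0,0,0,0,0,0.0],[0,0,-0.005,0,0,0,0.0],[0,0,-0.01,0,0,0,0.0]]
  ]
}}

```text
t: 12.8
ee_pos: [0.5198, -0.1323, 0.0501]
tcp_rot: [[0.986, -0.164, -0.001], [-0.164, -0.986, 0.0], [-0.001, -0.0, -1.0]]
ft_force: [0.4, 0.1, -2.2]
width: 0.0556
```

Call:
{"fn": "send_rows", "kwargs": {
  "motion": [
    [[0,0,-0.03,0,0,0,0],[0,0,-0.07,0,0,0,0],[0,0,-0.11,0,0,0,0],[0,0,-0.15,0,0,0,0],[0,0,-0.19,0,0,0,0]]
  ]
}}

```text
t: 13.3
ee_pos: [0.5197, -0.1322, 0.242]
tcp_rot: [[0.986, -0.164, -0.0], [-0.164, -0.986, 0.0], [-0.0, -0.0, -1.0]]
ft_force: [-0.6, -0.4, -2.5]
width: 0.0559
```

```bash
python3 -c "
from plan import *
legs([(.5465,.015,.26,-9.5),(.5725,.1615,.26,-9.5)])"
```

```text
t 13.3 tcp [ 0.5197 -0.1322  0.242 ] F [-0.61 -0.44 -2.52] w 0.0559
to (0.5465, 0.015, 0.26, -9.5) shift [ 0.0023 -0.1496 -0.0179] turn [-0.      0.0003  0.0008] rows>=3.0
to (0.5725, 0.1615, 0.26, -9.5) shift [ 0.0015 -0.1488  0.    ] turn [0. 0. 0.] rows>=3.0
```

Call:
{"fn": "send_rows", "kwargs": {
  "motion": [
    [[0.0005,-0.03,-0.004,0,0,0,0],[0.001,-0.06,-0.008,0,0,0,0],[0.0015,-0.09,-0.012,0,0,0,0],[0.002,-0.12,-0.016,0,0,0,0],[0.0023,-0.1496,-0.018,0,0,0,0]]
  ]
}}

```text
t: 13.8
ee_pos: [0.5469, 0.0161, 0.2587]
tcp_rot: [[0.986, -0.164, 0.0], [-0.164, -0.986, 0.0], [0.0, -0.0, -1.0]]
ft_force: [0.3, 1.0, -2.6]
width: 0.0558
```

Call:
{"fn": "send_rows", "kwargs": {
  "motion": [
    [[0.0005,-0.035,0,0,0,0,0],[0.001,-0.07,0,0,0,0,0],[0.0012,-0.105,0,0,0,0,0],[0.0015,-0.135,0,0,0,0,0],[0.0015,-0.1488,0,0,0,0,0]]
  ]
}}

```text
t: 14.3
ee_pos: [0.5727, 0.1635, 0.258]
tcp_rot: [[0.987, -0.162, -0.001], [-0.162, -0.987, 0.0], [-0.001, 0.0, -1.0]]
ft_force: [-0.1, -0.5, -2.5]
width: 0.0562
```

Call:
{"fn": "send_rows", "kwargs": {
  "motion": [
    [[0,0,0,0,0,0,0],[0,0,0,0,0,0,0],[0,0,0,0,0,0,0]]
  ]
}}

```text
t: 14.6
ee_pos: [0.5729, 0.1601, 0.2583]
tcp_rot: [[0.986, -0.165, -0.0], [-0.165, -0.986, -0.0], [-0.0, 0.0, -1.0]]
ft_force: [0.3, -0.3, -1.9]
width: 0.0556
```

```bash
python3 -c "
from plan import *
S=shot('scene','s6.png')
legs([(.5725,.1615,.215,-9.5),(.5725,.1615,.198,-9.5)])
print(proj(S,(*manip.observe()['ee_pos'][:2],.2346)))
cv2.imwrite('pics/a6.png',cv2.resize(S['frame'][140:215,300:380],None,fx=5,fy=5,interpolation=2))"
```

```text
t 14.65 tcp [0.5729 0.1601 0.2583] F [ 0.05  0.35 -2.6 ] w 0.0554
to (0.5725, 0.1615, 0.215, -9.5) shift [-0.0007 -0.0013  0.0433] turn [ 0.0001 -0.0001 -0.0005] rows>=0.9
to (0.5725, 0.1615, 0.198, -9.5) shift [0.    0.    0.017] turn [0. 0. 0.] rows>=0.3
(np.float64(340.3956447665414), np.float64(171.83185039316595))
```

View pics/a6.png

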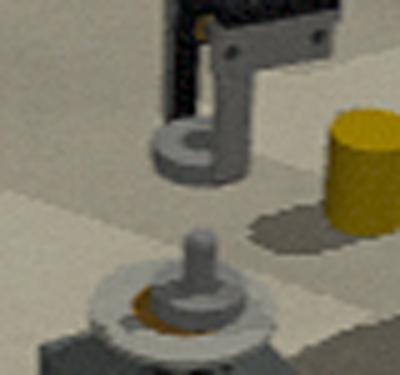

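The held collar and the spindle line up in the scene view (both centred near u = 200/5+300 = 340). I'll lower it.

Call:
{"fn": "send_rows", "kwargs": {
  "motion": [
    [[-0.0004,-0.0009,0.01,0,0,0,0],[-0.0004,-0.0009,0.02,0,0,0,0],[-0.0004,-0.0009,0.03,0,0,0,0],[-0.0004,-0.0009,0.038,0,0,0,0],[-0.0004,-0.0009,0.043,0,0,0,0]]
  ]
}}

```text
t: 15.15
ee_pos: [0.5724, 0.1622, 0.2139]
tcp_rot: [[0.986, -0.164, -0.001], [-0.164, -0.986, -0.0], [-0.001, 0.0, -1.0]]
ft_force: [-0.1, -0.1, -1.6]
width: 0.056
```

Call:
{"fn": "send_rows", "kwargs": {
  "motion": [
    [[0,0,0.003,0,0,0,0],[0,0,0.006,0,0,0,0],[0,0,0.009,0,0,0,0],[0,0,0.012,0,0,0,0],[0,0,0.016,0,0,0,0]]
  ]
}}

```text
t: 15.65
ee_pos: [0.5728, 0.1623, 0.1991]
tcp_rot: [[0.986, -0.164, 0.0], [-0.164, -0.986, 0.0], [0.0, -0.0, -1.0]]
ft_force: [1.2, -1.2, -2.4]
width: 0.0556
```

```bash
python3 -c "
from plan import *
z=[]
for i in range(3):
  S=shot('scene','s7.png');z.append(manip.observe()['ft_force'].round(1).tolist())
print(z)
legs([(.5725,.1615,.18,-9.5)])
a=cv2.imread('pics/s5.png').astype(float)
for im in (a,S['frame'].astype(float)):
  r=im[...,2]-im[...,:2].max(2);v=np.arange(222,242);print([round(float((np.where(r[222:242,u]>25,r[222:242,u],0)@v)/np.where(r[222:242,u]>25,r[222:242,u],0).sum()),2) for u in range(347,352)])
"
```

```text
[[-0.4, -0.1, -3.1], [-0.8, 0.1, -2.8], [0.1, -0.5, -1.9]]
t 15.8 tcp [0.5726 0.1623 0.1989] F [ 0.1  -0.54 -1.91] w 0.0559
to (0.5725, 0.1615, 0.18, -9.5) shift [0.     0.0008 0.0189] turn [0.0002 0.0004 0.0008] rows>=0.4
[236.0, 236.45, 236.37, 235.82, 235.64]
[nan, 236.46, 236.38, 235.8, 235.61]<string>:10: RuntimeWarning: invalid value encountered in scalar divide
```

Call:
{"fn": "send_rows", "kwargs": {
  "motion": [
    [[0,0,0.005,0,0,0,0],[0,0,0.01,0,0,0,0],[0,0,0.015,0,0,0,0],[0,0,0.02,0,0,0,0],[0,0,0.023,0,0,0,0]]
  ]
}}

```text
t: 16.3
ee_pos: [0.5725, 0.1623, 0.1755]
tcp_rot: [[0.986, -0.164, -0.001], [-0.164, -0.986, -0.0], [-0.001, 0.0, -1.0]]
ft_force: [-0.1, -0.1, -2.3]
width: 0.0559
```

Call:
{"fn": "send_rows", "kwargs": {
  "motion": [
    [[0,0,0.002,0,0,0,0],[0,0,0.004,0,0,0,0],[0,0,0.006,0,0,0,0],[0,0,0.007,0,0,0,0],[0,0,0.007,0,0,0,0]]
  ]
}}

```text
t: 16.8
ee_pos: [0.5727, 0.1623, 0.1692]
tcp_rot: [[0.986, -0.164, 0.0], [-0.164, -0.986, 0.0], [0.0, -0.0, -1.0]]
ft_force: [-0.2, -0.1, -0.8]
width: 0.0554
```

```bash
cat > chk.py <<'E'
from plan import *
z=[]
for i in range(4):
  S=shot('scene','chk.png');z.append(manip.observe()['ft_force'].round(1).tolist())
print(z,manip.observe()['ee_pos'])
im=S['frame'].astype(float);r=im[...,2]-im[...,:2].max(2);v=np.arange(222,242)
print([round(float((np.where(r[222:242,u]>25,r[222:242,u],0)@v)/(1e-6+np.where(r[222:242,u]>25,r[222:242,u],0).sum())),2) for u in range(347,352)])
E
python3 chk.py
```

```text
[[0.1, 0.4, -1.0], [-0.3, -0.2, -0.6], [0.1, 0.2, -1.8], [-0.4, 0.5, -0.9]] [0.57272725 0.16230248 0.16928964]
[0.0, 238.29, 238.24, 237.78, 237.57]
```

Call:
{"fn": "send_rows", "kwargs": {
  "motion": [
    [[0,0,0.002,0,0,0,0],[0,0,0.004,0,0,0,0],[0,0,0.0045,0,0,0,0],[0,0,0.0045,0,0,0,0],[0,0,0.0045,0,0,0,0]]
  ]
}}

```text
t: 17.5
ee_pos: [0.5727, 0.1623, 0.1647]
tcp_rot: [[0.986, -0.164, 0.0], [-0.164, -0.986, 0.0], [0.0, -0.0, -1.0]]
ft_force: [1.4, 0.8, -0.1]
width: 0.056
```

```bash
python3 chk.py
```

```text
[[0.5, 0.1, -0.1], [0.9, 0.4, 0.3], [0.7, 0.1, 0.6], [0.9, 0.3, -0.4]] [0.57275325 0.16231669 0.16472853]
[240.0, 239.53, 239.35, 239.25, 238.64]
```

Fz is about 0, so the collar rests fully. I'll open, rise and move clear.

Call:
{"fn": "send_rows", "kwargs": {
  "motion": [
    [[0,0,0,0,0,0,0.3],[0,0,0,0,0,0,0.5],[0,0,0,0,0,0,0.7],[0,0,0,0,0,0,0.7],[0,0,0,0,0,0,0.7]]
  ]
}}

```text
t: 18.2
ee_pos: [0.5726, 0.1623, 0.1646]
tcp_rot: [[0.986, -0.164, -0.0], [-0.164, -0.986, -0.0], [-0.0, 0.0, -1.0]]
ft_force: [0.0, 0.6, -0.1]
width: 0.0796
```

Call:
{"fn": "send_rows", "kwargs": {
  "motion": [
    [[0,0,-0.01,0,0,0,0.7],[0,0,-0.03,0,0,0,0.7],[0,0,-0.055,0,0,0,0.7],[0,0,-0.08,0,0,0,0.7],[0,0,-0.11,0,0,0,0.7]]
  ]
}}

```text
t: 18.7
ee_pos: [0.5724, 0.1622, 0.276]
tcp_rot: [[0.986, -0.164, -0.0], [-0.164, -0.986, -0.0], [-0.0, 0.0, -1.0]]
ft_force: [0.4, -0.2, -0.5]
width: 0.08
```

Call:
{"fn": "send_rows", "kwargs": {
  "motion": [
    [[-0.035,0.02,0,0,0,0,0.7],[-0.07,0.04,0,0,0,0,0.7],[-0.105,0.06,0,0,0,0,0.7],[-0.13,0.08,0,0,0,0,0.7],[-0.15,0.1,0,0,0,0,0.7]]
  ]
}}

```text
t: 19.2
ee_pos: [0.4068, 0.0879, 0.2755]
tcp_rot: [[0.986, -0.164, 0.001], [-0.164, -0.986, 0.0], [0.001, -0.0, -1.0]]
ft_force: [0.5, 0.9, 1.1]
width: 0.0797
```

Call:
{"fn": "send_rows", "kwargs": {
  "motion": [
    [[0,0,0,0,0,0,0.7],[0,0,0,0,0,0,0.7],[0,0,0,0,0,0,0.7],[0,0,0,0,0,0,0.7],[0,0,0,0,0,0,0.7]]
  ]
}}

```text
t: 19.7
ee_pos: [0.4086, 0.0886, 0.2744]
tcp_rot: [[0.986, -0.164, -0.001], [-0.164, -0.986, -0.0], [-0.001, 0.0, -1.0]]
ft_force: [-0.5, 0.6, -0.3]
width: 0.0798
```

```bash
python3 chk.py; python3 chk.py; python3 -c "
from h import *
T=shot('top')['frame'];S=shot('scene')['frame']
a=cv2.resize(S[165:285,175:415],(640,320),interpolation=2)
b=cv2.resize(S[175:255,305:370],(211,260),interpolation=2); c=cv2.resize(T[145:275,190:370],(429,260),interpolation=2)
cv2.imwrite('pics/a8.png',np.vstack([a,np.hstack([b,c])]))"
```

```text
[[0.0, -0.1, 0.7], [0.2, -0.0, 0.2], [0.0, 0.3, -0.3], [-0.8, 0.7, 0.2]] [0.40839318 0.08838574 0.27452526]
[240.0, 239.29, 239.21, 238.65, 238.45]
[[-0.6, -1.5, -0.4], [0.3, -0.5, -0.2], [-0.8, -0.6, -0.1], [-0.2, 0.1, 0.3]] [0.40830011 0.08829616 0.27463446]
[240.0, 239.27, 239.21, 238.68, 238.44]
```

View pics/a8.png

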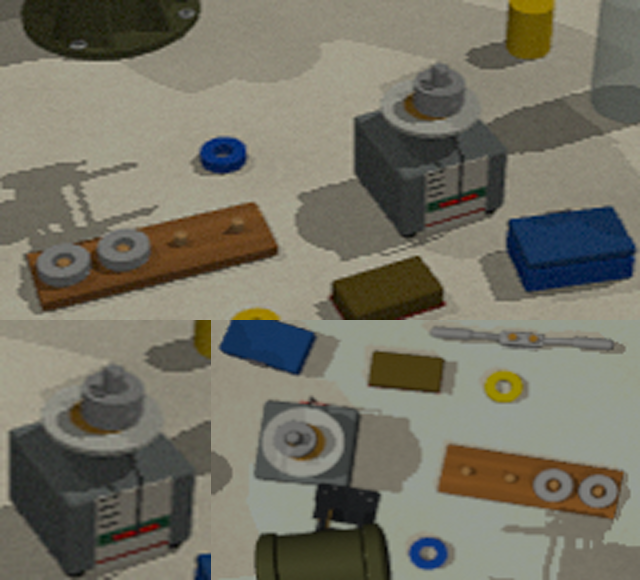

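The pointer is steady and inside the green band. Both collars are stacked on the pan, two are left on the board, and everything else is in place.

```bash
python3 -c "
from workcell import manip
print(manip.finish_job())"
```

```text
the job is handed in; nothing more can be done
None
```

I threaded two collars (3, then 2) over the spindle, each lowered until the wrist force showed its weight fully carried before I opened the jaws. I handed the job in at about 20 s with the gripper open and clear of everything.

- **Pointer:** It rests steadily inside the green band at about 0.0475 m, reading the same in two image checks. It read about 0.0285 at rest and 0.038 after the first collar.
- **Red line:** The pan never came near it. The lowest reading was about 0.048.
- **Other things:** Collars 0 and 1 are still on the board. Nothing else in the final pictures looked moved.
- **Disagreements:** The two views gave a rest position between 0.024 and 0.0285 m. The spindle tip came out 2 mm different in y between two sightings. The bore clearance took that up, and no sideways push showed on the force.

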